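Slide the rest block with its part home into the corner stop

ROBOT

A 7-joint arm with a two-finger parallel gripper is mounted at the origin on a cart in front of the work surface, level with it; the furniture and walls round the work are solid. World frame = base frame: x ahead of the robot, y to its left, z up, the work surface at z = 0. Lengths are in mm, angles in rad, forces in N, time in s.
With the tool pointing down it reaches from about 400 to 875 mm from the base axis. Payload 4.4 kg.
Tool frame: the origin (TCP) lies at the very end of the fingers, on their centre line; the grasp point (between the pads) lies 19 mm behind it; y points along the fingers, x is the direction in which the jaws open and shut, and the axes are right-handed (so a half turn about y gives the same grasp; the last joint's range is limited). The gripper opens to 85 mm and grips with 20 to 120 N. Pads are 22 mm wide; open, the fingers measure 114 mm over their backs; the gripper's body (76 mm by 85 mm) begins 54 mm behind the grasp point. The pads swing forward as they close: fully open they stand 13 mm farther back than shut.
Start: joints at [1.103, 0.628, 0.038, 1.517, -0.027, 0.996, -0.02], TCP at [254.227, -598.236, 231.313] pointing down, gripper open.
Joint ranges: [-3.06, 3.06], [-0.37, 2.12], [-1.25, 1.32], [0.18, 2.47], [-1.1, 4.24], [0.23, 1.98], [-2.94, 2.94]. Speed limits (rad/s): [2.57, 2.57, 3.14, 3.14, 3.14, 3.14, 3.14].

INTERFACE

Orientations are given as [roll, pitch, yaw] about the fixed x, y, z axes, in that order (R = Rz(yaw) Ry(pitch) Rx(roll)).
In Python, from cell import readout, eyes, finish_job gives the robot as it stands. The module is installed in compiled form; this text tells all that it offers.
- The arm moves only by the tool apply_moves, never from a script. Its argument "commands" is a list that holds one entry, the list of rows, each a list of 6 numbers: the shift along the tool's x, y, z in units of 0.04 m (1.0 is 0.04 m), then the turn, a rotation vector about the tool's x, y, z in units of 5 degrees (1.0 is 5 degrees). A call has 1 to 8 rows; each row shifts and turns the pose as measured when the row begins, along the tool's axes as they then stand; what a row does not reach is not made up. A row lasts 1/12 s, in which the tool goes at most 41.7 mm and 7.16 degrees, less where a joint would pass 70% of its speed; a pose out of reach is approached as far as the arm can. A call with a number of a shift or a turn outside -1 to 1 is refused whole. A call with a gripper value outside its range is refused whole. "claw" is the finger opening in mm, from 0 to 85.4, set as the call begins (left out, the last holds). The fingers move at their own pace and stop on an object; the grip force is fixed at half the most. Time passes only in rows, so rows that do not move let the fingers close. It gives the time, the measured TCP pose, the force and the opening at its end, in the units of the state.
- readout.read_state(): the state, without advancing time (a new reading comes with each control period).
- eyes.get_image(name): name is "side" or "top" or "wrist"; returns a dict with "image" (384x512x3 uint8, red, green, blue), "mtx" (3x3 intrinsics, pixels), "rvec" (rotation vector, rad) and "tvec" (3), from world to camera coordinates, as OpenCV has them. Camera axes: x right, y down, z forward; pixel columns grow to the right and rows downward; lengths in mm; the calibration is good to about 2 mm. A picture is of the moment at which its call begins. There is no depth.
- finish_job(): hands the job in, once; it reports no verdict.
The state is a dict: "clock": time; "qpos": joint angles; "qd": joint speeds; "tau": joint torques, N m; "eef_pos": TCP position; "tool_rot": TCP orientation; "force": force on the tool from outside, world axes, zero at the start; "torque": the same for the moment, N m; "width": finger opening in mm.
Only numpy, scipy, OpenCV 4.12 (cv2) and the standard library are available. Lean on these libraries where they do the work, as an engineer would, in place of code of your own. Each camera call takes 0.05 s, during which the arm holds its last target. There are 200 camera calls.

TASK

Push the brown wooden block, with the cleaned metal part standing on it, along its board into the inner corner of the low L-shaped stop, until its long side lies flush against the long bar and its end against the short bar. The block is only to be pushed with the fingers, never lifted or tipped, and the part must not be touched, topple or fall off. Leave the other things where they are and end clear of everything.

Things in the scene. Friction and masses are not known exactly. Their poses are not given: they have to be found in the camera images.
- corner_stop: low L-shaped aluminium stop, bars 18 mm high and 20 thick, screwed along the far and left edges of a grey board (all fixed; yaw varies). Origin on the board's top at the INNER corner, z up. Long bar: face in the plane x = 0, from y = 0 to -200 mm, bar on its +x (far) side. Short bar: face in the plane y = 0, from x = 0 to -100 mm, bar on its +y (left) side
- home (a point): point on the board's top where the centre of the block's underside lies when it is home in the corner: x = -50, y = -75 mm in the stop's frame, axes as the stop's. Left of the board stands a stereo microscope 0.32 m tall. The board is 260x280 mm; its top is 16 mm above the bench and spans x = -240 to +20, y = -260 to +20 mm of the stop's frame
- rest_block: brown wooden block on the board, a box 100 mm (its x) by 150 mm (its y) by 40 high, 0.3 to 0.6 kg, friction 2 to 6 N. Origin at the centre of its underside, z up. It starts nearer the robot and further right than its home, clear of both bars, turned up to 0.3 rad against the stop. Home, its x and y axes lie along the stop's
- part: small turned metal flange part, 36 mm across, 20 mm high, about 0.1 kg, standing loose near the middle of the block's top (its top is 60 mm above the board). Origin at the centre of its underside, z up
- petri: bystander: shallow clear round dish, 60 mm across, 12 high, on the bench behind the board. Origin at the centre of its underside
- lens_case: bystander: white rounded soap-shaped case, 58x78x22 mm, at the right side. Origin at the centre of its underside
- loupe: bystander: black folding hand magnifier, 36x64x11 mm, at the right side. Origin at the centre of its underside
- tweezers: bystander: steel tweezers, 28x123x10 mm, lying in front of the board. Origin at the centre of its underside
- big_flange: bystander: larger turned metal flange part, 50 mm across, 22 high, standing on the bench behind the board. Origin at the centre of its underside
- tape: bystander: roll of masking tape lying flat, 81 mm across, 19 high, at the right side. Origin at the centre of its underside

How it is judged (in metres and radians):
At the end, for the whole second after the job is handed in: The block lies flat on the board in the inner corner, within 3.5 mm of touching each bar and within 0.03 rad of square to the stop, and the part still stands upright on top of it; both at rest (x of rest_block in the frame of corner_stop between -0.0535 and -0.0465 m and y of rest_block in the frame of corner_stop between -0.0785 and -0.0715 m and angle between the y axis of rest_block and the y axis of corner_stop, either way round below 0.03 rad and z of rest_block in the frame of corner_stop below 0.004 m and angle between rest_block's own z axis and vertical below 0.03 rad and x of part in the frame of rest_block between -0.045 and 0.045 m and y of part in the frame of rest_block between -0.07 and 0.07 m and z of part in the frame of rest_block between 0.035 and 0.045 m and angle between part's own z axis and vertical below 0.05 rad and linear speed of each of rest_block, part below 0.01 m/s).
It fails at once if the block is lifted or tipped off the board (z of rest_block in the frame of corner_stop above 0.008 m or angle between rest_block's own z axis and vertical above 0.12 rad).
It fails at once if the robot touches the part (contact force between any of the arm, the fingers and part above 0.2 N).
It fails at once if the part is lifted, falls over or falls off the block (angle between part's own z axis and vertical above 0.3 rad or z of part in the frame of rest_block below 0.03 m or z of part in the frame of rest_block above 0.05 m).
It fails at once if a bystander is moved by more than 15 mm (distance of any of petri, lens_case, loupe, tweezers, big_flange, tape from where it was at the start of the episode above 0.015 m).
It also fails if it takes over 54 s, if anything falls off the work surface, if the arm or the gripper's body presses on something with over 40 N, if the wrist force passes 120 N, or if a joint passes its speed limit or range.

## Working session

There is one attempt and no reset: what is moved stays moved. The work goes in short steps, Python scripts to look and compute and a tool call to move; the robot and the scene stay as the last step left them, time stands still between calls to the robot, and variables do not carry over. Pictures are saved under pics/ and viewed, about 8 in all and at most 12, crops included, and the job is handed in when it is done.

Besides the shell and the picture viewer there is one more tool, called after "Request:" by a JSON object that holds its "api" and its "payload", one argument or row to a line. apply_moves: Moves the arm, as the interface text tells. Shifts and turns lie within -1 to 1; 1 stands for 0.04 m of shift or 5 degrees of turn. Its arguments: {"type":"object","properties":{"commands":{"type":"array"},"claw":{"type":"number"}},"required":["commands"]}

```bash
mkdir -p pics; cat > h.py <<'E'
import numpy as np, cv2
from cell import readout, eyes, finish_job
def snap(n,f):
    d=eyes.get_image(n); cv2.imwrite(f'pics/{f}.png',d['image'][:,:,::-1]); np.savez(f'pics/{f}.npz',**{k:d[k] for k in('mtx','rvec','tvec')}); return d
def ray(f,uv,z):
    d=np.load(f'pics/{f}.npz'); R=cv2.Rodrigues(d['rvec'])[0]; c=-R.T@d['tvec'].ravel()
    o=[]
    for (u,v),zz in zip(uv,np.broadcast_to(z,len(uv))):
        r=R.T@np.linalg.inv(d['mtx'])@[u,v,1.]; o.append(c+r*(zz-c[2])/r[2])
    return np.round(np.array(o),1)
def proj(f,P):
    d=np.load(f'pics/{f}.npz'); return cv2.projectPoints(np.array(P,float),d['rvec'],d['tvec'],d['mtx'],None)[0][:,0].round(1)
E
python3 - <<'E'
from h import *
a=[]
for n in('top','side'):
    d=snap(n,n+'0'); a.append(d['image']); R=cv2.Rodrigues(d['rvec'])[0]; print(n,-R.T@d['tvec'].ravel(),d['mtx'][0,0])
cv2.imwrite('pics/top0b.png',cv2.resize(a[0][:,:,::-1],(800,600),interpolation=2))
cv2.imwrite('pics/side0b.png',cv2.resize(a[1][:,:,::-1],(800,600),interpolation=2))
s=readout.read_state();print(s)
E
```

```text
top [ 321.6401052  -372.91183813  993.22809652] 461.82898113175247
side [-293.51858968 -475.09527277  658.89038386] 462.5868482010013
{'clock': 0.1, 'qpos': array([ 1.10320447,  0.62923504,  0.03846904,  1.51826812, -0.02700345,
        0.99626662, -0.0200305 ]), 'qd': array([ 0.00051451, -0.00229233,  0.00107003, -0.0024413 ,  0.00085803,
       -0.00169924,  0.00042971]), 'tau': array([ 2.00602692e-03, -5.64532614e+01,  1.23003434e+00, -1.93972760e+01,
        1.12286760e-02,  5.28804536e-03, -1.41543387e-05]), 'eef_pos': array([ 253.99683061, -597.72519506,  230.49347908]), 'tool_rot': array([-1.57082314,  0.00165831, -1.16905652]), 'force': array([-0.69863714,  0.06640383,  0.09501466]), 'torque': array([-0.02841468, -0.0108093 ,  0.06630625]), 'width': 85.18260181744395}
```

View pics/top0b.png

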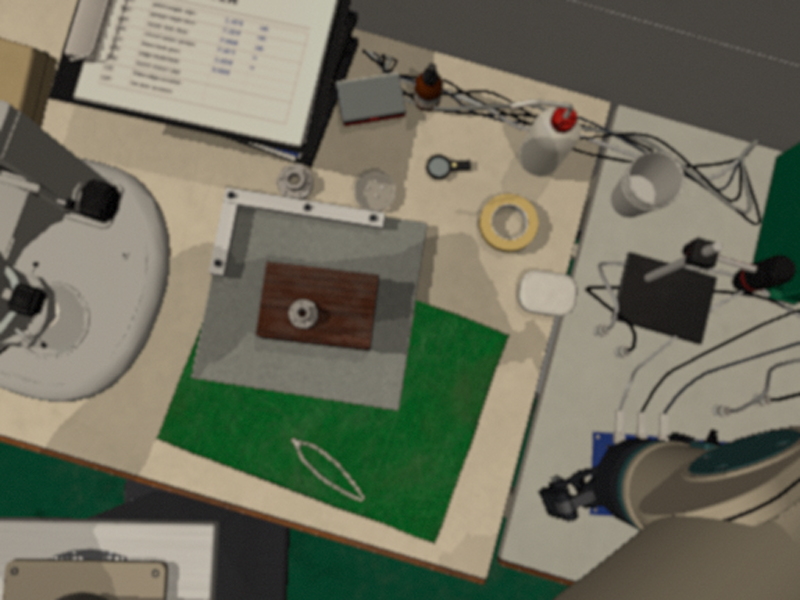

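View pics/side0b.png

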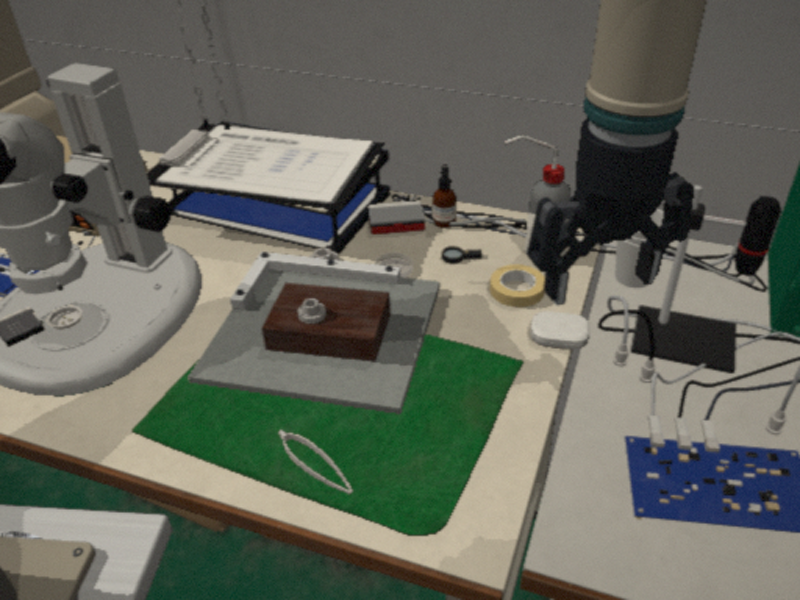

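```bash
python3 - <<'E'
from h import *
im=cv2.imread('pics/top0.png')[115:265,115:285]
cv2.imwrite('pics/c1.png',cv2.resize(im,None,fx=4,fy=4,interpolation=2))
# world positions of picture axes
print(ray('top0',[(0,0),(511,0),(0,383),(256,192)],0))
E
```

```text
[[ 881.3  191.     0. ]
 [ 926.9 -988.2    0. ]
 [  54.6  109.7    0. ]
 [ 456.7 -398.9    0. ]]
```

View pics/c1.png

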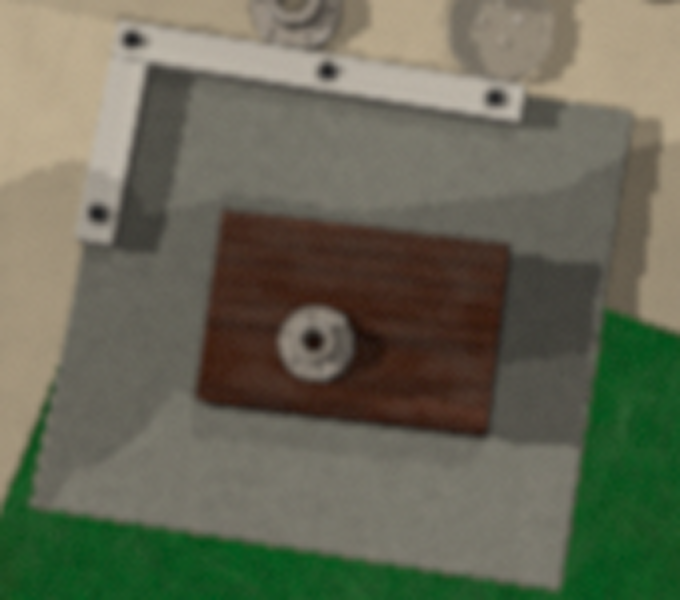

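```bash
python3 - <<'E'
from h import *
def c(l): return [((u+.5)/4-.5+115,(v+.5)/4-.5+115) for u,v in l]
st=ray('top0',c([(120,20),(524,86),(78,240)]),34)
bd=ray('top0',c([(32,508),(562,590),(632,110)]),16)
bk=ray('top0',c([(222,212),(511,243),(490,434),(197,402)]),56)
pt=ray('top0',c([(316,342)]),76)
fr=ray('top0',c([(293,7),(510,42)]),[22,12])
L=lambda a,b:np.linalg.norm(a-b).round(1)
print(st,L(st[0],st[1]),L(st[0],st[2]));print(bd,L(bd[0],bd[1]),L(bd[1],bd[2]))
print(bk,[L(bk[i],bk[(i+1)%4]) for i in range(4)]);print(pt,fr)
# fit stop pose: model points (local) -> world
M=np.array([(20,20),(20,-200),(-100,20),(-240,20),(-240,-260),(20,-260)],float)
W=np.vstack([st,bd])[:,:2]
def fit(M,W):
    a,b=M.mean(0),W.mean(0);U,S,V=np.linalg.svd((M-a).T@(W-b));R=(U@V).T;t=b-R@a
    return R,t,(W-(M@R.T+t)).round(1)
R,t,e=fit(M,W);print('stop yaw',np.arctan2(R[1,0],R[0,0]),t,e)
Mb=np.array([(50,75),(50,-75),(-50,-75),(-50,75)],float)
Rb,tb,eb=fit(Mb,bk[:,:2]);print('blk yaw',np.arctan2(Rb[1,0],Rb[0,0]),tb,eb)
print('home',R@[-50,-75]+t,'block in stop',R.T@(tb-t))
np.savez('pose.npz',R=R,t=t,Rb=Rb,tb=tb)
E
```

```text
[[ 601.6 -157.6   34. ]
 [ 571.7 -373.3   34. ]
 [ 482.3 -142.3   34. ]] 217.8 120.3
[[ 343.1 -122.5   16. ]
 [ 306.6 -399.8   16. ]
 [ 564.8 -432.3   16. ]] 279.7 260.2
[[ 495.1 -220.1   56. ]
 [ 482.9 -368.7   56. ]
 [ 384.5 -360.6   56. ]
 [ 397.2 -212.1   56. ]] [np.float64(149.1), np.float64(98.7), np.float64(149.0), np.float64(98.2)]
[[ 426.9 -273.    76. ]] [[ 615.1 -247.4   22. ]
 [ 602.  -365.1   12. ]]
stop yaw -0.1310763819818264 [ 578.65037157 -173.5710556 ] [[ 0.5 -1.2]
 [-0.6  1.2]
 [ 0.2 -1.6]
 [-0.2 -0.1]
 [-0.1  0.2]
 [ 0.3  1.7]]
blk yaw -0.08307032681755831 [ 439.925 -290.375] [[-0.9 -0.3]
 [-0.6  0.6]
 [ 0.6  0.4]
 [ 0.9 -0.6]]
home [ 519.27667989 -241.39262102] block in stop [-122.26892013 -133.93357053]
```

```bash
cat >> h.py <<'E'
from scipy.spatial.transform import Rotation as Ro
def goal(sx,sy,z,yaw_rel,show=True):
    """units to reach stop-frame (sx,sy) at world z, tool x at stop yaw+yaw_rel; shifts in GOAL tool axes"""
    p=np.load('pose.npz');s=readout.read_state();R,t=p['R'],p['t'];sy0=np.arctan2(R[1,0],R[0,0])
    G=Ro.from_euler('xyz',[-np.pi/2,0,sy0+yaw_rel]);C=Ro.from_euler('xyz',s['tool_rot'])
    w=np.r_[R@[sx,sy]+t,z]-s['eef_pos']
    print('turn u',np.degrees((C.inv()*G).as_rotvec()).round(2)/5,'shift u',(G.inv().apply(w)/40).round(2),'t',s['clock'],'tcp',s['eef_pos'].round(1),
     'stopxy',(R.T@(s['eef_pos'][:2]-t)).round(1),'F',s['force'].round(1),'w',round(s['width'],1),'rot',s['tool_rot'].round(3))
E
python3 - <<'E'
from h import *
goal(-220,-134,230,-np.pi/2)
E
```

```text
turn u [ 6.000e-03  6.106e+00 -1.800e-02] shift u [-8.22  0.01  1.16] t 0.1 tcp [ 254.  -597.7  230.5] stopxy [-266.4 -462.9] F [-0.7  0.1  0.1] w 85.2 rot [-1.571  0.002 -1.169]
```

Request:
{"api": "apply_moves", "payload": {
  "commands": [
    [[0,0,0,0,0.9,0],[0,0,0,0,0.9,0],[0,0,0,0,0.9,0],[0,0,0,0,0.9,0],[0,0,0,0,0.9,0],[0,0,0,0,0.9,0],[0,0,0,0,0.7,0]]
  ],
  "claw": 70
}}

```text
clock: 0.68
eef_pos: [252.8, -595.2, 226.5]
tool_rot: [-1.576, 0.009, -1.726]
force: [-0.7, -0.6, -0.0]
width: 69.9
```

```bash
python3 -c "
from h import *
goal(-220,-134,120,-np.pi/2)"
```

```text
turn u [ 0.054 -0.274 -0.1  ] shift u [-8.16  2.66  1.2 ] t 0.6833 tcp [ 252.8 -595.2  226.5] stopxy [-267.9 -460.6] F [-0.7 -0.6 -0. ] w 69.9 rot [-1.576  0.009 -1.726]
```

Request:
{"api": "apply_moves", "payload": {
  "commands": [
    [[-1,0.1,0.15,0.05,-0.27,-0.1],[-1,0.1,0.15,0,0,0],[-1,0.1,0.15,0,0,0],[-1,0.1,0.15,0,0,0],[-1,0.1,0.15,0,0,0],[-1,0.1,0.15,0,0,0],[-1,0.1,0.15,0,0,0],[-0.9,0.1,0.1,0,0,0]]
  ]
}}

```text
clock: 1.35
eef_pos: [338.6, -288.1, 188.7]
tool_rot: [-1.575, -0.008, -1.72]
force: [0.7, 0.4, -0.4]
width: 69.9
```

```bash
python3 -c "
from h import *
goal(-220,-136,60,-np.pi/2)"
```

```text
turn u [ 0.044 -0.204  0.094] shift u [-0.22  3.22  0.08] t 1.35 tcp [ 338.6 -288.1  188.7] stopxy [-223.  -144.9] F [ 0.7  0.4 -0.4] w 69.9 rot [-1.575 -0.008 -1.72 ]
```

Request:
{"api": "apply_moves", "payload": {
  "commands": [
    [[-0.05,0.6,0,0.04,-0.2,0.09],[-0.05,0.6,0,0,0,0],[-0.05,0.6,0,0,0,0],[0,0.5,0,0,0,0],[0,0.4,0,0,0,0],[0,0.3,0,0,0,0],[0,0,0,0,0,0]]
  ]
}}

```text
clock: 1.93
eef_pos: [344.8, -267.2, 63.8]
tool_rot: [-1.57, 0.007, -1.677]
force: [0.4, -0.1, 0.6]
width: 69.5
```

```bash
python3 -c "
from h import *
goal(-220,-136,27,-np.pi/2)
d=snap('side','s1');cv2.imwrite('pics/s1c.png',cv2.resize(d['image'][130:300,80:310,::-1],None,fx=3,fy=3,interpolation=2))"
```

```text
turn u [-0.006  0.286 -0.078] shift u [ 0.31  0.92 -0.01] t 1.9333 tcp [ 344.8 -267.2   63.8] stopxy [-219.7 -123.4] F [ 0.4 -0.1  0.6] w 69.5 rot [-1.57   0.007 -1.677]
```

View pics/s1c.png

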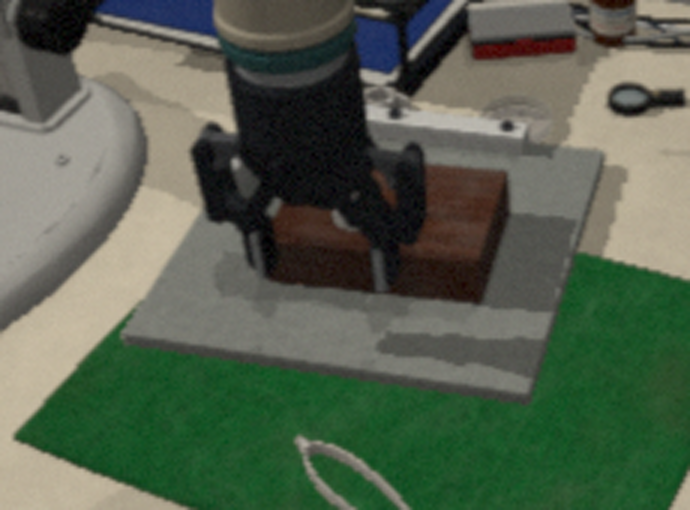

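Request:
{"api": "apply_moves", "payload": {
  "commands": [
    [[0.1,0.25,0,0,0.28,-0.08],[0.1,0.25,0,0,0,0],[0.1,0.2,0,0,0,0],[0,0.15,0,0,0,0],[0,0,0,0,0,0]]
  ]
}}

```text
clock: 2.4
eef_pos: [346.1, -281.0, 34.5]
tool_rot: [-1.564, -0.002, -1.704]
force: [0.4, -0.4, -1.0]
width: 70.1
```

```bash
python3 -c "
from h import *
goal(-190,-136,27,-np.pi/2)"
```

```text
turn u [-0.078 -0.02   0.024] shift u [-0.02  0.19  0.66] t 2.4 tcp [ 346.1 -281.    34.5] stopxy [-216.5 -136.9] F [ 0.4 -0.4 -1. ] w 70.1 rot [-1.564 -0.002 -1.704]
```

Now approach the face and watch the force.

Request:
{"api": "apply_moves", "payload": {
  "commands": [
    [[0,0.1,0.1,-0.08,0,0],[0,0.06,0.1,0,0,0],[0,0,0.1,0,0,0],[0,0,0.1,0,0,0],[0,0,0.1,0,0,0],[0,0,0.1,0,0,0]]
  ]
}}

```text
clock: 2.9
eef_pos: [373.9, -285.0, 30.6]
tool_rot: [-1.567, -0.002, -1.703]
force: [0.2, 0.1, -0.9]
width: 70.1
```

```bash
python3 -c "
from h import *
goal(-61,-136,27,-np.pi/2)"
```

```text
turn u [-0.046 -0.018  0.024] shift u [-0.03  0.09  3.19] t 2.9 tcp [ 373.9 -285.    30.6] stopxy [-188.4 -137.2] F [ 0.2  0.1 -0.9] w 70.1 rot [-1.567 -0.002 -1.703]
```

Request:
{"api": "apply_moves", "payload": {
  "commands": [
    [[0,0,0.08,0,0,0],[0,0,0.08,0,0,0],[0,0,0.08,0,0,0],[0,0,0.08,0,0,0],[0,0,0.08,0,0,0],[0,0,0.08,0,0,0],[0,0,0.08,0,0,0],[0,0,0.08,0,0,0]]
  ]
}}

```text
clock: 3.57
eef_pos: [385.0, -284.2, 30.5]
tool_rot: [-1.592, 0.008, -1.71]
force: [-8.0, 0.8, 5.7]
width: 70.1
```

```bash
python3 -c "
from h import *
goal(-111,-136,27,-np.pi/2)"
```

```text
turn u [ 0.238 -0.088 -0.086] shift u [0.03 0.09 1.66] t 3.5667 tcp [ 385.  -284.2   30.5] stopxy [-177.6 -135. ] F [-8.   0.8  5.7] w 70.1 rot [-1.592  0.008 -1.71 ]
```

Request:
{"api": "apply_moves", "payload": {
  "commands": [
    [[0,-0.03,0.1,0.2,0,0],[0,-0.03,0.12,0.1,0,0],[0,0,0.12,0.1,0,0],[0,0,0.12,0.1,0,0],[0,0,0.12,0.1,0,0],[0,0,0.12,0.1,0,0]]
  ]
}}

```text
clock: 4.07
eef_pos: [410.9, -287.2, 32.2]
tool_rot: [-1.533, 0.01, -1.713]
force: [-2.1, 0.8, -1.2]
width: 70.5
```

```bash
python3 -c "
from h import *
goal(-111,-136,27,-np.pi/2)"
```

```text
turn u [-0.428 -0.124 -0.106] shift u [0.03 0.13 1.01] t 4.0667 tcp [ 410.9 -287.2   32.2] stopxy [-151.5 -134.6] F [-2.1  0.8 -1.2] w 70.5 rot [-1.533  0.01  -1.713]
```

Request:
{"api": "apply_moves", "payload": {
  "commands": [
    [[0,0.03,0.08,-0.15,0,0],[0,0.03,0.08,-0.1,0,0],[0,0,0.08,0,0,0],[0,0,0.08,0,0,0],[0,0,0.08,0,0,0]]
  ]
}}

```text
clock: 4.48
eef_pos: [426.2, -289.0, 30.4]
tool_rot: [-1.557, 0.013, -1.714]
force: [-3.1, 0.3, 0.6]
width: 69.8
```

```bash
python3 -c "
from h import *
goal(-111,-136,27,-np.pi/2)
d=snap('side','s2');cv2.imwrite('pics/s2c.png',cv2.resize(d['image'][130:300,80:310,::-1],None,fx=3,fy=3,interpolation=2))"
```

```text
turn u [-0.156 -0.142 -0.144] shift u [0.04 0.09 0.63] t 4.4833 tcp [ 426.2 -289.    30.4] stopxy [-136.  -134.4] F [-3.1  0.3  0.6] w 69.8 rot [-1.557  0.013 -1.714]
```

View pics/s2c.png

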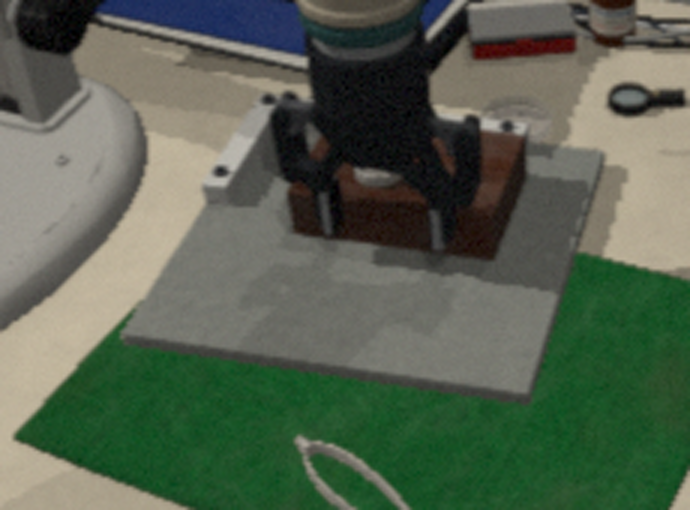

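Request:
{"api": "apply_moves", "payload": {
  "commands": [
    [[0,0.02,0.08,-0.05,-0.05,-0.05],[0,0,0.08,0,-0.05,0],[0,0,0.08,0,0,0],[0,0,0.08,0,0,0],[0,0,0.08,0,0,0],[0,0,0.08,0,0,0]]
  ]
}}

```text
clock: 5.03
eef_pos: [446.7, -291.9, 29.9]
tool_rot: [-1.562, 0.008, -1.705]
force: [-4.2, -0.0, -0.5]
width: 69.9
```

```bash
python3 -c "
from h import *
goal(-111,-136,27,-np.pi/2)"
```

```text
turn u [-0.102 -0.038 -0.096] shift u [0.04 0.07 0.11] t 5.0333 tcp [ 446.7 -291.9   29.9] stopxy [-115.4 -134.5] F [-4.2 -0.  -0.5] w 69.9 rot [-1.562  0.008 -1.705]
```

Request:
{"api": "apply_moves", "payload": {
  "commands": [
    [[0,0,0.06,0,0,0],[0,0,0.06,0,0,0],[0,0,0.06,0,0,0],[0,0,0.06,0,0,0]]
  ]
}}

```text
clock: 5.37
eef_pos: [449.3, -292.2, 29.8]
tool_rot: [-1.574, 0.012, -1.705]
force: [-8.5, 0.3, 4.5]
width: 70.2
```

Request:
{"api": "apply_moves", "payload": {
  "commands": [
    [[0,0,0.07,0,0,0],[0,0,0.07,0,0,0],[0,0,0.07,0,0,0],[0,0,0.07,0,0,0]]
  ]
}}

```text
clock: 5.7
eef_pos: [448.9, -292.0, 29.8]
tool_rot: [-1.593, 0.018, -1.706]
force: [-9.8, 0.9, 5.3]
width: 69.9
```

```bash
python3 -c "
from h import *
goal(-111,-136,27,-np.pi/2)"
```

```text
turn u [ 0.258 -0.05  -0.204] shift u [0.04 0.07 0.05] t 5.7 tcp [ 448.9 -292.    29.8] stopxy [-113.1 -134.4] F [-9.8  0.9  5.3] w 69.9 rot [-1.593  0.018 -1.706]
```

Request:
{"api": "apply_moves", "payload": {
  "commands": [
    [[0,0,-0.3,0,0,0],[0,0,-0.5,0.2,0,0],[0,-0.3,-0.3,0,0,0],[0,-0.8,0,0,0,0],[0,-0.9,0,0,0,0],[0,-0.9,0,0,0,0],[0.8,-0.9,0,0,0,0],[0.8,0,0,0,0,0]]
  ]
}}

```text
clock: 6.37
eef_pos: [407.5, -344.3, 182.7]
tool_rot: [-1.561, 0.017, -1.694]
force: [1.1, -1.3, 0.2]
width: 70.1
```

Request:
{"api": "apply_moves", "payload": {
  "commands": [
    [[0.8,0,0,0,-1,0],[0,0,0,0,-1,0],[0,0,0,0,-1,0],[0,0,0,0,-1,0],[0,0,0,0,-1,0],[0,0,0,0,-1,0],[0,0,0,0,-1,0],[0,0,0,0,-1,0]]
  ],
  "claw": 50
}}

```text
clock: 7.03
eef_pos: [417.6, -393.9, 193.5]
tool_rot: [-1.544, -0.035, -0.967]
force: [0.2, 0.8, 0.3]
width: 49.7
```

Request:
{"api": "apply_moves", "payload": {
  "commands": [
    [[0,0,0,0,-1,0],[0,0,0,0,-1,0],[0,0,0,0,-1,0],[0,0,0,0,-1,0],[0,0,0,0,-1,0],[0,0,0,0,-1,0],[0,0,0,0,-1,0],[0,0,0,0,-1,0]]
  ]
}}

```text
clock: 7.7
eef_pos: [432.1, -399.0, 200.7]
tool_rot: [-1.583, -0.072, -0.229]
force: [-1.7, 0.5, 0.1]
width: 49.7
```

```bash
python3 -c "
from h import *
goal(-50,-250,120,0)
snap('top','t2');im=cv2.imread('pics/t2.png')[115:265,115:285]
cv2.imwrite('pics/t2c.png',cv2.resize(im,None,fx=4,fy=4,interpolation=2))"
```

```text
turn u [ 0.182 -1.128  0.82 ] shift u [ 1.64  2.02 -0.18] t 7.7 tcp [ 432.1 -399.   200.7] stopxy [-115.8 -242.7] F [-1.7  0.5  0.1] w 49.7 rot [-1.583 -0.072 -0.229]
```

View pics/t2c.png

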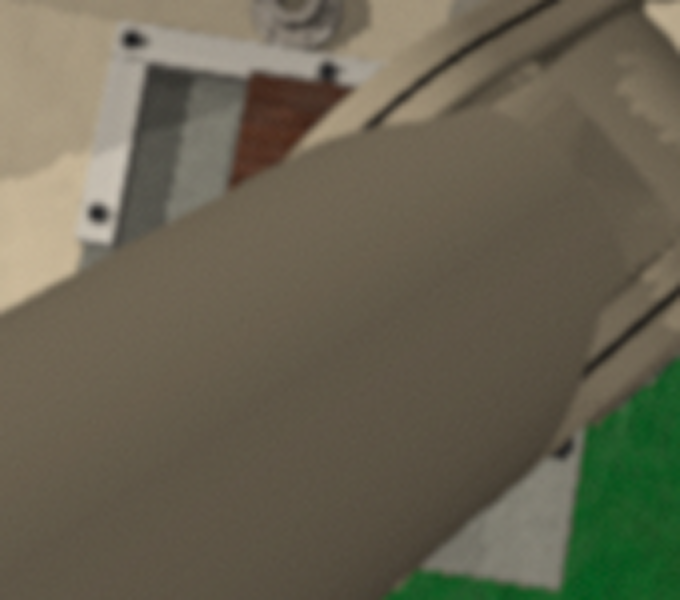

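Request:
{"api": "apply_moves", "payload": {
  "commands": [
    [[0.3,0,-0.1,0.18,-0.7,0.5],[0.3,0,-0.1,0,-0.4,0.3],[0.4,0.2,0,0,0,0],[0.4,0.5,0,0,0,0],[0.2,0.6,0,0,0,0],[0,0.6,0,0,0,0],[0,0,0,0,0,0]]
  ]
}}

```text
clock: 8.33
eef_pos: [506.4, -421.3, 129.9]
tool_rot: [-1.577, -0.02, -0.139]
force: [-0.5, 1.1, 0.8]
width: 49.9
```

```bash
python3 -c "
from h import *
goal(-50,-250,32,0)"
```

```text
turn u [ 0.076 -0.094  0.232] shift u [-0.27  2.45  0.13] t 8.3333 tcp [ 506.4 -421.3  129.9] stopxy [ -39.2 -255.1] F [-0.5  1.1  0.8] w 49.9 rot [-1.577 -0.02  -0.139]
```

Request:
{"api": "apply_moves", "payload": {
  "commands": [
    [[-0.15,0.5,0,0.05,-0.09,0.2],[-0.12,0.5,0.03,0,0,0],[-0.05,0.5,0.03,0,0,0],[0,0.4,0,0,0,0],[0,0.3,0,0,0,0],[0,0.1,0,0,0,0],[0,0,0,0,0,0]]
  ]
}}

```text
clock: 8.92
eef_pos: [503.0, -421.9, 42.4]
tool_rot: [-1.58, -0.018, -0.14]
force: [-0.4, 0.1, 1.1]
width: 50.4
```

```bash
python3 -c "
from h import *
goal(-53,-222,31,0)"
```

```text
turn u [ 0.108 -0.104  0.2  ] shift u [-0.26  0.29  0.85] t 8.9167 tcp [ 503.  -421.9   42.4] stopxy [ -42.6 -256.1] F [-0.4  0.1  1.1] w 50.4 rot [-1.58  -0.018 -0.14 ]
```

Request:
{"api": "apply_moves", "payload": {
  "commands": [
    [[-0.14,0.15,0.05,0.1,-0.1,0.2],[-0.12,0.12,0.1,0,0,0],[-0.05,0.05,0.1,0,0,0],[0,0,0.1,0,0,0],[0,0,0.1,0,0,0],[0,0,0.1,0,0,0],[0,0,0.1,0,0,0]]
  ]
}}

```text
clock: 9.5
eef_pos: [495.6, -394.9, 33.1]
tool_rot: [-1.575, -0.005, -0.133]
force: [0.3, 0.1, 0.1]
width: 49.9
```

```bash
python3 -c "
from h import *
goal(-53,-161,31,0)
d=snap('side','s3');cv2.imwrite('pics/s3c.png',cv2.resize(d['image'][130:300,80:310,::-1],None,fx=3,fy=3,interpolation=2))"
```

```text
turn u [ 0.046 -0.022  0.056] shift u [0.01 0.05 1.73] t 9.5 tcp [ 495.6 -394.9   33.1] stopxy [ -53.4 -230.3] F [0.3 0.1 0.1] w 49.9 rot [-1.575 -0.005 -0.133]
```

View pics/s3c.png

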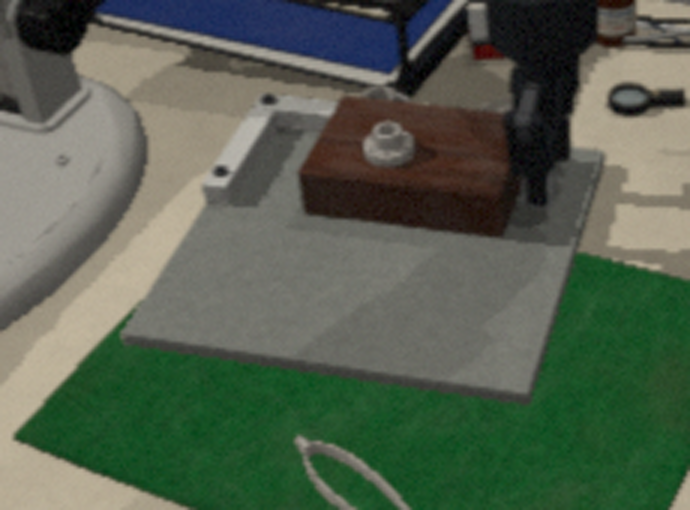

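Request:
{"api": "apply_moves", "payload": {
  "commands": [
    [[0,0.03,0.09,0,0,0],[0,0,0.09,0,0,0],[0,0,0.09,0,0,0],[0,0,0.09,0,0,0],[0,0,0.09,0,0,0],[0,0,0.09,0,0,0],[0,0,0.09,0,0,0],[0,0,0.09,0,0,0]]
  ]
}}

```text
clock: 10.22
eef_pos: [499.8, -367.6, 32.3]
tool_rot: [-1.581, -0.008, -0.134]
force: [-0.8, -3.3, -1.2]
width: 50.2
```

```bash
python3 -c "
from h import *
goal(-53,-161,31,0)"
```

```text
turn u [ 0.122 -0.036  0.086] shift u [-0.    0.03  1.04] t 10.2167 tcp [ 499.8 -367.6   32.3] stopxy [ -52.8 -202.7] F [-0.8 -3.3 -1.2] w 50.2 rot [-1.581 -0.008 -0.134]
```

Request:
{"api": "apply_moves", "payload": {
  "commands": [
    [[0,0,0.08,0.04,0,0],[0,0,0.09,0,0,0],[0,0,0.09,0,0,0],[0,0,0.09,0,0,0],[0,0,0.09,0,0,0],[0,0,0.09,0,0,0],[0,0,0.09,0,0,0],[0,0,0.08,0,0,0]]
  ]
}}

```text
clock: 10.88
eef_pos: [503.8, -337.7, 32.3]
tool_rot: [-1.579, -0.008, -0.135]
force: [-0.3, -3.8, -0.2]
width: 49.7
```

```bash
python3 -c "
from h import *
goal(-53,-161,31,0)"
```

```text
turn u [ 0.09  -0.044  0.092] shift u [-0.01  0.03  0.29] t 10.8833 tcp [ 503.8 -337.7   32.3] stopxy [ -52.7 -172.5] F [-0.3 -3.8 -0.2] w 49.7 rot [-1.579 -0.008 -0.135]
```

Request:
{"api": "apply_moves", "payload": {
  "commands": [
    [[0,0,0.08,0,0,0],[0,0,0.08,0,0,0],[0,0,0.07,0,0,0],[0,0,0.07,0,0,0],[0,0,0.07,0,0,0],[0,0,0.07,0,0,0]]
  ]
}}

```text
clock: 11.38
eef_pos: [505.7, -325.8, 33.0]
tool_rot: [-1.589, -0.011, -0.136]
force: [-1.6, -8.8, -1.4]
width: 50.1
```

Request:
{"api": "apply_moves", "payload": {
  "commands": [
    [[0,0,0.1,0,0,0],[0,0,0.1,0,0,0],[0,0,0.1,0,0,0],[0,0,0.1,0,0,0]]
  ]
}}

```text
clock: 11.72
eef_pos: [505.6, -326.1, 34.7]
tool_rot: [-1.612, -0.018, -0.141]
force: [-2.6, -10.0, -1.7]
width: 49.6
```

```bash
python3 -c "
from h import *
goal(-53,-161,31,0)"
```

```text
turn u [ 0.472 -0.12   0.204] shift u [-0.01  0.09 -0.01] t 11.7167 tcp [ 505.6 -326.1   34.7] stopxy [ -52.4 -160.8] F [ -2.6 -10.   -1.7] w 49.6 rot [-1.612 -0.018 -0.141]
```

Request:
{"api": "apply_moves", "payload": {
  "commands": [
    [[0,0,-0.3,0,0,0],[0,0,-0.6,0.4,0,0.2],[0,-0.4,-0.6,0,0,0],[0,-0.9,-0.2,0,0,0],[0,-0.9,0,0,0,0],[0,-0.9,0,0,0,0],[0,0,-1,0,0.9,0],[0,0,-1,0,0.9,0]]
  ]
}}

```text
clock: 12.38
eef_pos: [487.1, -458.1, 162.4]
tool_rot: [-1.55, 0.011, -0.284]
force: [-0.9, -1.6, -1.0]
width: 49.9
```

Request:
{"api": "apply_moves", "payload": {
  "commands": [
    [[0,0,-1,0,1,0],[0,0,-1,0,1,0],[0,0,-1,0,1,0],[0,0,-1,0,1,0],[0,0,-1,0,1,0],[0,0,0,0,1,0]]
  ]
}}

```text
clock: 12.88
eef_pos: [395.9, -643.7, 159.5]
tool_rot: [-1.55, 0.019, -0.829]
force: [-3.4, -0.4, 0.3]
width: 49.9
```

```bash
python3 -c "
from h import *
goal(-220,-75,120,-np.pi/2)
snap('top','t3');im=cv2.imread('pics/t3.png')[115:265,115:285]
cv2.imwrite('pics/t3c.png',cv2.resize(im,None,fx=4,fy=4,interpolation=2))"
```

```text
turn u [-0.134  9.994 -0.304] shift u [-10.37   0.99  -2.51] t 12.8833 tcp [ 395.9 -643.7  159.5] stopxy [-119.7 -490. ] F [-3.4 -0.4  0.3] w 49.9 rot [-1.55   0.019 -0.829]
```

View pics/t3c.png

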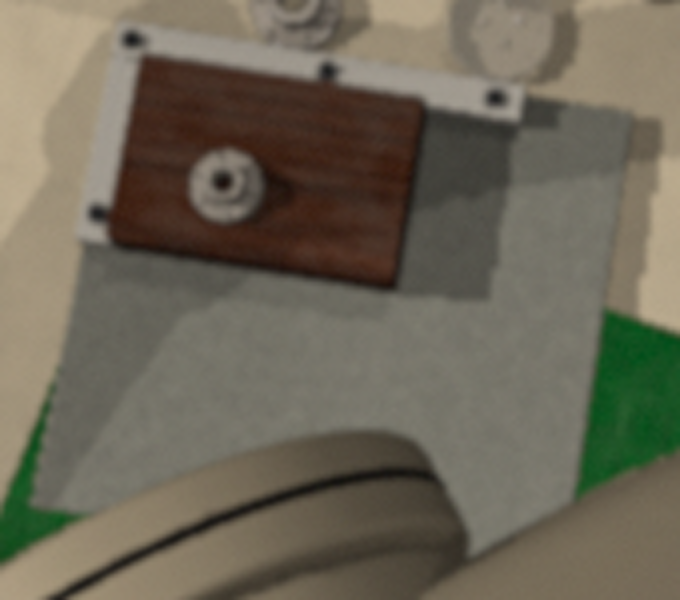

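```bash
python3 - <<'E'
from h import *
p=np.load('pose.npz');R,t=p['R'],p['t']
c=lambda l:[((u+.5)/4-.5+115,(v+.5)/4-.5+115) for u,v in l]
b=ray('top0',c([(137,54),(425,98),(398,287),(110,242)]),56)[:,:2]
S=(b-t)@R;print(S.round(1),S.mean(0)); d=S[0]-S[1]+S[3]-S[2];print('yaw',-np.arctan2(d[0],d[1]))
q=[np.r_[R@v+t,56] for v in [(0,0),(0,-150),(-100,-150),(-100,0)]]
print('home corners px',(proj('top0',q)-115+.5)*4-.5)
E
```

```text
[[  -1.6    1.1]
 [  -1.  -149.9]
 [-101.  -152.4]
 [-101.1   -3.6]] [-51.15231292 -76.21843989]
yaw 0.002337083310588686
home corners px [[139.5  51.5]
 [425.5  96.3]
 [393.5 284.3]
 [103.5 239.1]]
```

```bash
python3 - <<'E'
from h import *
p=np.load('pose.npz');R,t=p['R'],p['t']
d=snap('side','s4');x0,y0,k=140,155,6
im=cv2.resize(d['image'][y0:y0+70,x0:x0+130,::-1],None,fx=k,fy=k,interpolation=2)
W=lambda x,y,z:np.r_[R@[x,y]+t,z]
for P in ([W(-100,0,16),W(-100,-150,16),W(-100,-150,56),W(-100,0,56)],[W(0,0,56),W(0,-150,56),W(-100,-150,56),W(-100,0,56)]):
    q=((proj('s4',P)-[x0,y0]+.5)*k-.5).astype(int); cv2.polylines(im,[q.reshape(-1,1,2)],True,(0,255,255),1)
cv2.imwrite('pics/s4c.png',im)
q=proj('s4',[W(-100,-75,16),W(-103,-75,16),W(-100,-150,16),W(-100,-153,16)]);print('3mm px',(q[1]-q[0])*k,(q[3]-q[2])*k)
E
```

```text
3mm px [-3.   5.4] [7.8 1.2]
```

View pics/s4c.png

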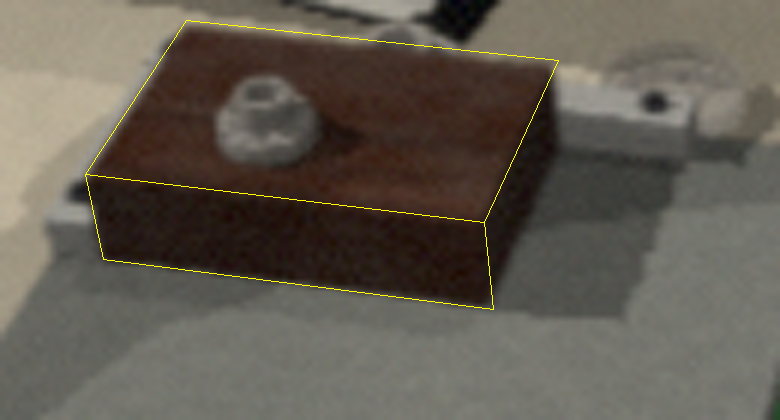

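```bash
python3 -c "
from h import *
print(readout.read_state()['qd'].round(3)); finish_job()"
```

```text
[-0.05  -0.017 -0.068  0.018  0.003 -0.005  0.071]
the job is handed in; nothing more can be done
```

I pushed the block along the board to the long bar with the two open fingers, then along that bar into the short bar, and handed the job in at about 13 s. The gripper finished about 160 mm up, to the right of the board, clear of everything.

- **Pushes:** both ended in a stall at about 10 N, against 3–4 N while the block was sliding. At the short bar the tool stopped exactly where expected. At the long bar it stopped about 2 mm short, which is within calibration error and the unknown finger thickness.
- **Position:** the last top view put the block at x = -51.2 and y = -76.2 mm in the stop's frame. Home is -50 and -75, with 3.5 mm allowed. It was about 0.002 rad from square, with 0.03 allowed, and the measurement is good to 1–2 mm.
- **Side view:** the home outline drawn over the last side picture matched the block to about 1–2 mm, and the part was standing upright on it.
- **Not checked:** I did not measure the bystanders again at the end. The petri dish and big flange looked unmoved in the last top view, and the arm never worked near the others.

I left out a second push towards the long bar. The checks agreed without it, and the arm would have had to work closer to the microscope.

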